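# Seat the round flask on the heating mantle and set the heat

### The job

Take the round-bottomed flask out of its cork ring and set it gently into the ring on top of the heating mantle, so that it sits upright, level and centred; then turn the mantle's heat knob clockwise until its pointer stands at the black set-mark on the scale, and let go. Do not disturb the conical flask, the bottle and the jar, and do not shift the set-mark.

Things in the scene. Friction and masses are not known exactly. Their poses are not given: they have to be found in the camera images.
- flask_mid (a point): Round-bottomed amber glass flask, loose, about 120 g, 122 mm tall. This point is on its axis half-way up, 61 mm above its lowest point; z runs up along the neck. Spherical bulb 64 mm in diameter (centre 29 mm below this point); neck 24 mm in diameter from 4 to 54 mm above this point, then a 29 mm rim 7 mm high. Grasp it by the neck, 20 to 35 mm above this point.
- flask: The same flask, origin at its lowest point, z up along the neck. At the start it stands upright in the cork ring, lowest point 17 mm above the white paper mat (3 mm thick).
- cork_ring: Loose cork ring that holds the flask at the start: 80 mm outside, 52 mm hole, 30 mm high, origin centre of its underside. It may stay or shift. It stands with the three bystander things on the mat, centres about 110 mm apart in a square, in any order.
- seat (a point): Centre of the mouth of the white ring support on the heating mantle (hole 52 mm, outside 90 mm, top edge 107 mm above the bench). z up, -x towards the sloped panel. A flask seated level has its lowest point 13 mm below this point, its half-way point 48 mm above. The ring centres the bulb by itself, but friction can leave the flask leaning.
- mantle: Heating mantle, fixed white box 255 mm (x) by 150 mm (y), 87 mm high. Origin on the bench, 40 mm behind (-x of) the seat; box from x = -115 to 140 mm. Its front (-x) 87 mm are a panel sloped at 30 degrees with knob and scale, facing the robot's left. An upright steel rod, 12 mm in diameter, top 260 mm above the bench, stands at x = 118 mm, y = 0: 78 mm from the seat.
- knob_grip (a point): Grip point on the heat knob's axis. z: the axis, out of the panel, 30 degrees from vertical, leaning to the mantle's -x. x: along the bar grip to its pointer end (white line and nose); y across it. Black bar 44 mm long, 14 mm thick, top 9 mm above this point, foot 21 mm below, on a skirt 48 mm in diameter. Panel surface 34 mm below. Turns with light friction (0.04 N m) and stays where left.
- pointer_tip (a point): Point on the knob just beyond its white nose, 32 mm from the knob's axis and 10 mm above the panel; turns with the knob.
- mark_tip (a point): Point at the inner end of the set-mark, a black tab 6 mm wide, 8 mm high, 11 mm long standing on the panel round the knob, just inside the ring of black scale ticks (one every 30 degrees). 32 mm from the knob's axis and 10 mm above the panel: the pointer tip coincides with it when the knob is set. The tab is stiff and stays unless forced.
- knob_body (a joint): Angle of the heat knob, rad: 0 at its lower stop (pointer at 7 o'clock for someone facing the panel, uphill being 12), grows clockwise seen facing the panel, upper stop 5.236 (5 o'clock). Starts at 0.1 to 0.9.
- set_mark (a joint): Angle of the set-mark on the same scale, rad: the knob is set when joint knob_body equals this. Lies between 1.5 and 3.3.
- conical_mid (a point): Conical flask of amber glass, loose bystander: flat base 76 mm in diameter, 128 mm tall, narrow neck. Point on its axis half-way up, z up.
- bottle_mid (a point): Amber reagent bottle with black cap, loose bystander, 66 mm in diameter, 175 mm tall. Point on its axis half-way up, z up.
- jar_mid (a point): White jar with lid, loose bystander, 60 mm in diameter, 85 mm tall. Point on its axis half-way up, z up.
Not all that is in view belongs to the job. Leave any pink or purple look-alike of the flask alone.

How it is judged (in metres and radians):
On the way, in this order (a step that is already met when the one before it is completed fails the run):
1. the flask sits released, upright and centred in the mantle's ring (horizontal distance between flask_mid and seat below 0.007 m and z of flask_mid in the frame of seat between 0.043 and 0.052 m and angle between flask_mid's own z axis and vertical below 0.12 rad and contact force between the fingers and flask below 0.1 N), for 0.3 s.
2. the knob's pointer stands at the set-mark (distance between pointer_tip and mark_tip below 0.0037 m), for 0.2 s.
At the end, for the whole second after the job is handed in: The flask is at rest and released in the mantle's ring, within 7 mm of centred, seated to within about 5 mm of height and within 7 degrees (0.12 rad) of upright, and the released knob's pointer tip is within 3.7 mm (about 6.6 degrees) of the set-mark (all of step 1 and distance between pointer_tip and mark_tip below 0.0037 m and linear speed of flask below 0.02 m/s and velocity of joint knob_body between -0.05 and 0.05 rad/s); the robot touches nothing.
It fails at once if the conical flask, the bottle or the jar is knocked over or pushed more than 25 mm (distance of any of conical_mid, bottle_mid, jar_mid from where it was at the start of the episode above 0.025 m or angle between any of conical_mid, bottle_mid, jar_mid's own z axis and vertical above 0.4 rad).
It fails at once if the set-mark is shifted by more than 3 mm (distance of mark_tip from where it was at the start of the episode above 0.003 m).
It fails at once if the flask is rammed onto the mantle (more than 40 N) (contact force between flask and mantle above 40 N).
It fails at once if the flask is dropped into the ring: falling free more than about 8 mm above its seat (contact force between the fingers and flask below 3 N and horizontal distance between flask_mid and seat below 0.05 m and z of flask_mid in the frame of seat above 0.056 m and linear speed of flask above 0.2 m/s).
It also fails if it takes over 72 s, if anything falls off the work surface, if the arm or the gripper's body presses on something with over 40 N, if the wrist force passes 120 N, or if a joint passes its speed limit or range.

### The arm

A 7-joint arm with a two-finger parallel gripper is mounted at the origin on the work surface. World frame = base frame: x ahead of the robot, y to its left, z up, the work surface at z = 0. Lengths are in mm, angles in rad, forces in N, time in s.
With the tool pointing down it reaches from about 425 to 1025 mm from the base axis. Payload 9.4 kg.
Tool frame: the origin (TCP) lies on the mounting face of the last link; the fingertips stand 186 mm ahead of it and the grasp point (between the pads) lies 167 mm ahead of it (r.pinch_z is the distance from the TCP to the grasp point, in mm); x points along the fingers, z is the direction in which the jaws open and shut, and the axes are right-handed (so a half turn about x gives the same grasp; the last joint's range is limited). The gripper opens to 93 mm and grips with 3 to 60 N. Pads are 15 mm wide; open, the fingers measure 128 mm over their backs; the gripper's body (75 mm by 188 mm) begins 65 mm behind the grasp point.
Start: joints at [1.212, 0.599, -0.003, 1.599, 0.002, 0.943, -0.08], TCP at [201.61, -696.404, 404.718] pointing down, gripper open.
Joint ranges: [-2.57, 2.57], [-0.35, 1.97], [-1.29, 1.29], [0.11, 2.56], [-1.05, 4.19], [0.11, 1.86], [-2.63, 2.63]. Speed limits (rad/s): [2.22, 2.22, 3.01, 3.01, 3.14, 3.14, 3.14].

### API

Orientations are given as a unit quaternion [w, x, y, z].
In Python, from plant import r gives the robot as it stands. The module is installed in compiled form; this text tells all that it offers.
- The arm moves only by the tool arm_command, never from a script. Its argument "deltas" is a list of rows, each a list of 3 entries, a list of its own where there are three numbers: the shift along the tool's x, y, z in mm, then the turn, a rotation vector about the tool's x, y, z in rad, then the finger opening in mm, from 0 to 93. A call has 1 to 8 rows; each row shifts and turns the commanded pose from where the row before left it, along the tool's axes as they then stand; what a row does not reach is not made up. A row lasts 1/10 s, in which the tool goes at most 50 mm and 8.59 degrees, less where a joint would pass 70% of its speed; a pose out of reach is approached as far as the arm can. A call with a gripper value outside its range is refused whole. The fingers move at their own pace and stop on an object; the grip force is fixed at half the most. Time passes only in rows, so rows that do not move let the fingers close. It gives the time, the measured TCP pose, the force and the opening at its end, in the units of the state.
- r.get_obs(): the state, without advancing time (a new reading comes with each control period).
- r.grab_frame(name): name is "scene" or "top"; returns a dict with "pixels" (420x560x3 uint8, blue, green, red), "mtx" (3x3 intrinsics, pixels), "rvec" (rotation vector, rad) and "tvec" (3), from world to camera coordinates, as OpenCV has them. Camera axes: x right, y down, z forward; pixel columns grow to the right and rows downward; lengths in mm; the calibration is good to about 2 mm. A picture is of the moment at which its call begins. There is no depth.
- r.close_job(): hands the job in, once; it reports no verdict.
Trained networks look in the newest picture that a camera, given by its name, has taken for a name from the list of things; names that differ only in an ending like _2 or _b are one class to them, and where a whole thing is asked for, a point or a joint stands for the part that bears it (a point fixed in the world has none). Each returns a list of dicts, best first, with "score" (0 to 1); they miss things now and then, are a little off and sometimes report something else, mostly with a low value. They report only what shows in the picture. A call takes as long as a camera call. They do not tell look-alikes from the thing itself.
- r.search_frame(thing, camera): "rect" ([left, top, right, bottom] in pixels, round what is visible of it).
The state is a dict: "t": time; "qpos": joint angles; "qd": joint speeds; "tau": joint torques, N m; "eef_pos": TCP position; "orientation": TCP orientation; "ft_force": force on the tool from outside, world axes, zero at the start; "torque": the same for the moment, N m; "opening": opening from 0.0 (shut) to 1.0 (fully open).
Only numpy, scipy, OpenCV 4.12 (cv2) and the standard library are available. Lean on these libraries where they do the work, as an engineer would, in place of code of your own. Each camera call takes 0.05 s, during which the arm holds its last target.

## Working session

There is one attempt and no reset: what is moved stays moved. The work goes in short steps, Python scripts to look and compute and a tool call to move; the robot and the scene stay as the last step left them, time stands still between calls to the robot, and variables do not carry over. Pictures are saved under pics/ and viewed, and the job is handed in when it is done.

Besides the shell and the picture viewer there is one more tool, called after "Call:" as name(argument=value, ...), one argument or row to a line, values as JSON. arm_command: Moves the arm, as the interface text tells. Its arguments: {"type":"object","properties":{"deltas":{"type":"array"}},"required":["deltas"]}

```bash
mkdir -p pics; ls; python3 - <<'E'
from plant import r
import cv2,numpy as np
o=r.get_obs()
for k,v in o.items(): print(k,np.round(v,4))
print(r.pinch_z)
for n in ["scene","top"]:
    f=r.grab_frame(n); cv2.imwrite(f"pics/{n}0.png",f["pixels"])
    R=cv2.Rodrigues(np.array(f["rvec"]))[0]; print(n,f["mtx"],R,"pos",-R.T@np.array(f["tvec"]).ravel())
    for t in ["flask","cork_ring","mantle","knob_body","set_mark","conical_mid","bottle_mid","jar_mid"]:
        print(t,[(np.round(d["rect"],1).tolist(),round(d["score"],2)) for d in r.search_frame(t,n)][:3])
E
```

```text
pics
t 0.0
qpos [ 1.2123  0.6002 -0.0026  1.6001  0.0019  0.9429 -0.0798]
qd [ 0.0002  0.0002 -0.0008 -0.0011 -0.0017  0.     -0.0009]
tau [-4.00000e-04 -7.65064e+01  1.49690e+00 -2.52342e+01 -5.24000e-02
  1.69000e-02  1.00000e-04]
eef_pos [ 201.5719 -696.2218  403.8481]
orientation [ 0.5648  0.4251  0.5657 -0.4245]
ft_force [ 0.4491 -0.6015  0.0288]
torque [ 0.0272 -0.01    0.0512]
opening 1.0008
167.3
scene [[459.31873802   0.         274.24472541]
 [  0.         459.31873802 205.52719879]
 [  0.           0.           1.        ]] [[ 0.61395385  0.78925348  0.0118159 ]
 [ 0.62740047 -0.47885669 -0.61405613]
 [-0.47898781  0.38441543 -0.78917391]] pos [1084.16395185 -386.81831797  869.87524021]
flask [([304.1, 151.4, 334.6, 198.0], 0.84), ([303.2, 178.9, 336.1, 206.9], 0.73), ([390.4, 175.3, 422.9, 215.5], 0.71)]
cork_ring [([302.6, 180.7, 336.7, 206.5], 0.88)]
mantle [([89.7, 179.2, 237.0, 288.3], 0.61)]
knob_body [([203.1, 213.9, 225.7, 240.9], 0.79)]
set_mark []
conical_mid [([302.1, 113.4, 329.7, 159.1], 0.6)]
bottle_mid [([272.9, 116.8, 303.5, 183.6], 0.93), ([300.8, 108.5, 329.9, 162.1], 0.65)]
jar_mid [([338.6, 139.3, 364.9, 177.8], 0.8)]
top [[541.44431097   0.         281.33478533]
 [  0.         541.44431097 201.6667008 ]
 [  0.           0.           1.        ]] [[ 0.0044555  -0.9998299   0.01789729]
 [-0.99501769 -0.00621522 -0.09950465]
 [ 0.09959896 -0.01736478 -0.99487613]] pos [ 518.16021294   18.32124781 1126.01885404]
flask [([249.1, 108.0, 282.1, 142.6], 0.83), ([193.4, 202.7, 229.9, 235.9], 0.72), ([204.7, 121.0, 231.4, 153.5], 0.58)]
cork_ring []
mantle [([317.9, 189.2, 477.7, 315.8], 0.83), ([385.2, 236.2, 433.0, 285.4], 0.32)]
knob_body [([340.8, 213.9, 364.6, 239.2], 0.81)]
set_mark []
conical_mid [([145.6, 258.1, 188.9, 295.4], 0.72)]
bottle_mid [([197.0, 251.9, 236.7, 288.0], 0.96)]
jar_mid [([135.2, 207.6, 172.4, 239.1], 0.87), ([383.8, 235.9, 433.4, 281.9], 0.58)]
```

View pics/scene0.png

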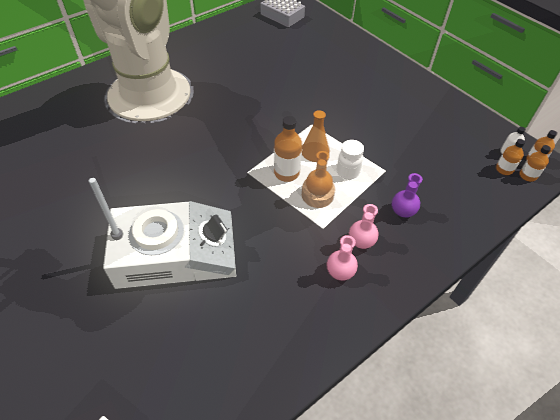

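View pics/top0.png

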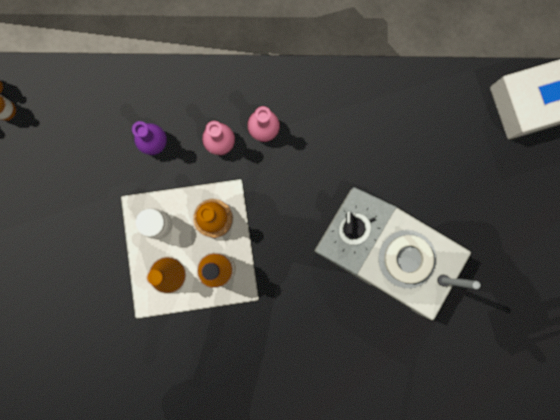

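```bash
python3 - <<'E'
import cv2
a=cv2.imread("pics/top0.png"); b=cv2.imread("pics/scene0.png")
cv2.imwrite("pics/t_pan.png",cv2.resize(a[180:325,310:485],None,fx=4.5,fy=4,interpolation=cv2.INTER_CUBIC)[:, :790])
cv2.imwrite("pics/t_mat.png",cv2.resize(a[180:310,120:300],None,fx=4.4,fy=4.4,interpolation=cv2.INTER_CUBIC))
cv2.imwrite("pics/s_man.png",cv2.resize(b[150:300,80:260],None,fx=4,fy=4,interpolation=cv2.INTER_CUBIC))
cv2.imwrite("pics/s_mat.png",cv2.resize(b[100:240,255:435],None,fx=4,fy=4,interpolation=cv2.INTER_CUBIC))
E
```

```text
(no output)
```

View crops.

View pics/t_pan.png

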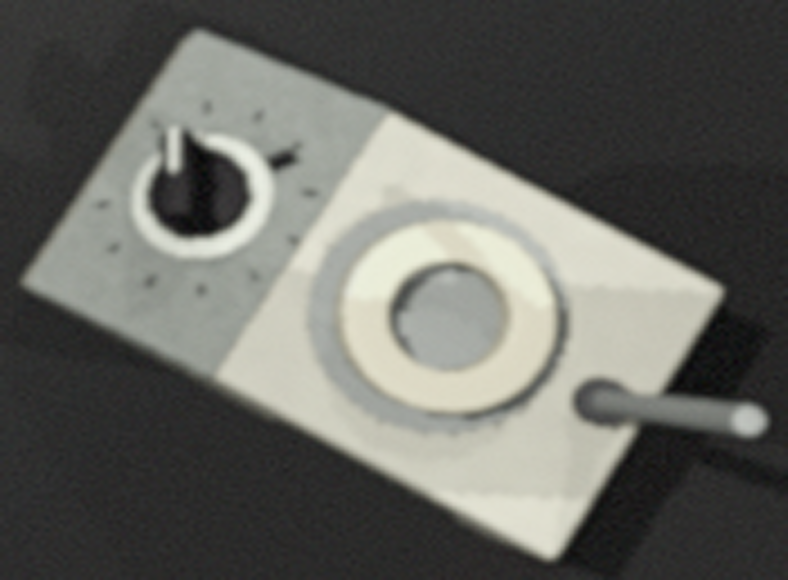

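View pics/t_mat.png

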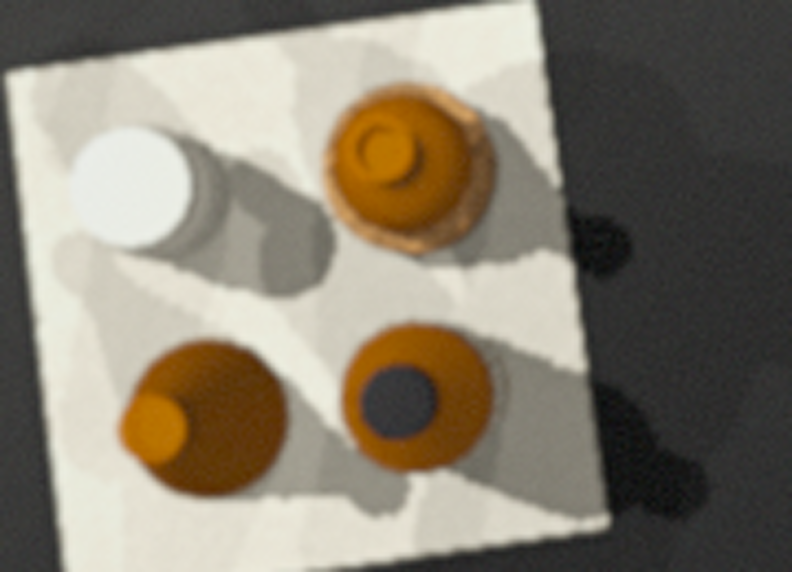

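View pics/s_man.png

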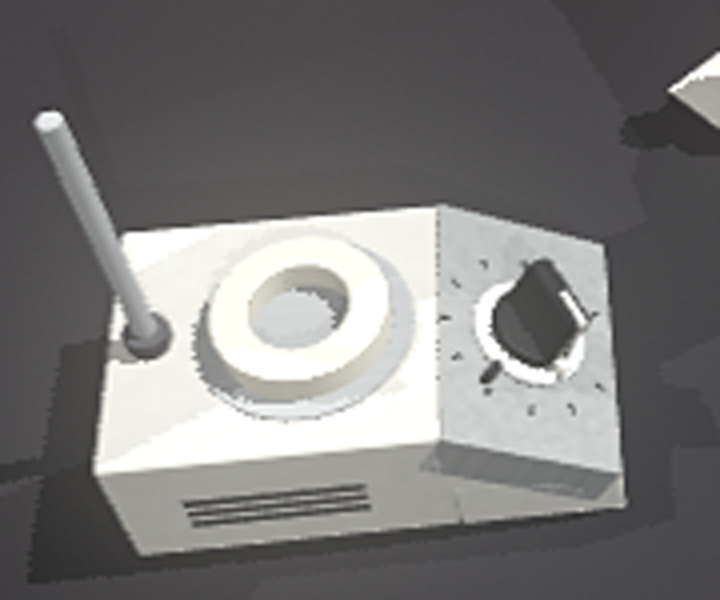

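View pics/s_mat.png

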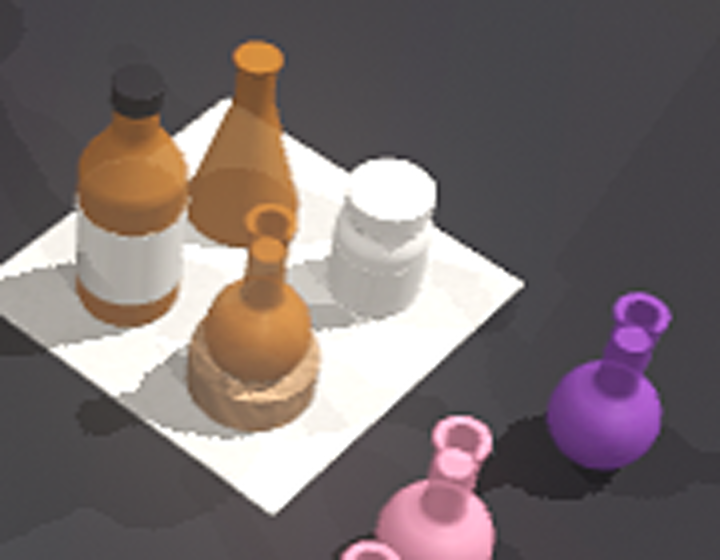

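```bash
cat > h.py <<'E'
import numpy as np,cv2
from scipy.optimize import least_squares
from scipy.spatial.transform import Rotation as Ro
CAM={}
def cams():
    from plant import r
    for n in ["scene","top"]:
        f=r.grab_frame(n); CAM[n]=f
    return CAM
def proj(n,P):
    f=CAM[n]; return cv2.projectPoints(np.atleast_2d(P).astype(float),np.array(f["rvec"]),np.array(f["tvec"]),f["mtx"],None)[0].reshape(-1,2)
def tri(obs): # {cam:uv}
    g=lambda p:np.concatenate([proj(n,p)[0]-uv for n,uv in obs.items()])
    s=least_squares(g,[600,0,100]); return s.x,s.fun
def tc(x,y): return np.array([310+x/4.5,180+y/4])
def tm(x,y): return np.array([120+x/4.4,180+y/4.4])
def sc(x,y): return np.array([80+x/4,150+y/4])
def sm(x,y): return np.array([255+x/4,100+y/4])
E
cat > fit.py <<'E'
from h import *
cams()
p,e=tri({"top":tm(385,152),"scene":sm(270,223)}); print("rim",p,e)
h0=36.8
M={"rod":(118,0,260),"seat":(40,0,107),"a":(140,75,87),"b":(140,-75,87),"c":(-28,75,87),"d":(-28,-75,87),"e":(-115,75,h0),"f":(-115,-75,h0)}
# mantle x=lower right in top; y = 90deg ccw from above -> upper right in top image
O=[("top","rod",tc(748,420)),("scene","rod",sc(48,121)),("top","seat",tc(450,316)),("scene","seat",sc(298,307)),
("top","a",tc(725,290)),("top","b",tc(553,560)),("top","c",tc(388,112)),("top","d",tc(215,378)),("top","e",tc(195,30)),("top","f",tc(22,283)),
("scene","d",sc(440,205)),("scene","c",sc(437,442)),("scene","a",sc(95,472)),("scene","b",sc(125,233)),("scene","f",sc(603,243)),("scene","e",sc(620,474))]
def W(q,P): return Ro.from_euler("z",q[2]).apply(np.atleast_2d(P))+[q[0],q[1],0]
def g(q,raw=False):
    v=[proj(n,W(q,M[k]))[0]-uv for n,k,uv in O]
    return np.array(v) if raw else np.ravel(v)
s=least_squares(g,[400,-200,-2.08],loss="soft_l1")
q=s.x; print("mantle",q)
for o,v in zip(O,g(q,True)): print(o[0],o[1],np.round(v,1))
print("seat",W(q,(40,0,107)))
p,e=tri({"top":tc(450,316),"scene":sc(298,307)}); print("seat tri",p,e)
p,e=tri({"top":tc(748,420),"scene":sc(48,121)}); print("rod tri",p,e)
# ticks -> panel coords (knob angle)
n=np.array([-.5,0,3**.5/2]); up=np.array([3**.5/2,0,.5]); left=np.array([0,1,0]) # facing panel, 12=up; 
def ray(cam,uv):
    f=CAM[cam];R=cv2.Rodrigues(np.array(f["rvec"]))[0];C=-R.T@np.array(f["tvec"]).ravel()
    d=R.T@np.linalg.inv(f["mtx"])@np.array([*uv,1]); 
    Ri=Ro.from_euler("z",q[2]).inv(); return Ri.apply(C-[q[0],q[1],0]),Ri.apply(d)
p0=np.array([-28,0,87.])
def onp(cam,uv,h):
    C,d=ray(cam,uv); P=C+d*((p0+n*h-C)@n)/(d@n); return np.array([(P-p0)@up,P[1]])
T=[onp("top",tc(*a),0) for a in [(207,107),(258,117),(312,192),(293,240),(253,276),(201,290),(150,282),(113,247),(103,205),(155,125)]]
S=[onp("scene",sc(*a),0) for a in [(601,387),(573,409),(531,410),(457,356),(444,317),(456,282),(485,265),(595,315)]]
for L in (T,S):
    L=np.array(L); s=least_squares(lambda v:np.hypot(L[:,0]-v[0],L[:,1]-v[1])-v[2],[-50,0,45]); c=s.x; print("tick circle",c,np.round(s.fun,1))
    a=np.arctan2(L[:,1]-c[1],L[:,0]-c[0]); print(np.round(np.degrees(a),0))
E
python3 fit.py
```

```text
rim [593.71894293 137.12146688 138.72268209] [-0.78074827 -0.64326694 -1.21829603  0.08524678]
mantle [ 534.98105603 -206.81940125   -2.11150735]
top rod [-0.  -0.6]
scene rod [-0.3 -1. ]
top seat [-0.4 -0.5]
scene seat [-0.6 -0.9]
top a [ 0.1 -0.5]
top b [-0.1 -0.1]
top c [-0.4 -1.3]
top d [-1.1 -0.9]
top e [-0.  -0.7]
top f [ 0.6 -0.6]
scene d [-1.2 -0.9]
scene c [ 0.1 -1.1]
scene a [-1.5 -0.2]
scene b [-1.5 -1.1]
scene f [-0.4  0. ]
scene e [-0.1 -0.6]
seat [[ 514.39122759 -241.11311737  107.        ]]
seat tri [ 513.90198671 -241.69190238  103.91150344] [-0.5077373  -0.29255346 -0.63052655 -0.03006248]
rod tri [ 473.42534183 -308.58560581  257.1943686 ] [-0.28741349 -0.14203    -0.34915884 -0.03250669]
tick circle [-48.64480291  -0.65989337  47.08437599] [ 0.6 -0.4  0.8 -0.6 -0.3 -0.2  0.8  0.1 -0.3 -0.5]
[ 120.   90.   30.   -1.  -31.  -60.  -89. -121. -149.  151.]
tick circle [-52.01910034   0.82861077  47.25983295] [ 0.2  0.2 -0.3 -0.3  0.6  0.2 -0.5 -0. ]
[ 151.  120.   89.   29.    0.  -31.  -59. -150.]
```

```bash
sed -i 's#310+x/4.5,180+y/4\]#310-.4+x/4.5,180-.4+y/4]#; s#120+x/4.4,180+y/4.4#120-.4+x/4.4,180-.4+y/4.4#; s#80+x/4,150+y/4#80-.4+x/4,150-.4+y/4#; s#255+x/4,100+y/4#255-.4+x/4,100-.4+y/4#' h.py
cat >> fit.py <<'E'
print("mark/pointer")
c=np.array([-50.2,0])
for cam,uv,h,nm in [("top",tc(285,158),8,"mark top mid"),("scene",sc(490,372),4,"mark mid"),("top",tc(172,128),30,"white line end"),("top",tc(176,170),43,"white line inner"),("scene",sc(563,293),43,"wl inner"),("scene",sc(587,323),30,"wl outer")]:
    v=onp(cam,uv,h)-c; a=np.degrees(np.arctan2(v[1],v[0])); print(nm,np.hypot(*v),"knob deg",(150-a)%360, "rad",np.radians((150-a)%360))
Rz=Ro.from_euler("z",q[2])
G=W(q,p0+up*c[0]+n*34)[0]; print("grip",G,"axis",Rz.apply(n),"up",Rz.apply(up))
np.savez("m.npz",q=q,G=G,n=Rz.apply(n),up=Rz.apply(up),my=Rz.apply([0,1,0]))
from plant import r
o=r.get_obs(); w,x,y,z=o["orientation"]; print(Ro.from_quat([x,y,z,w]).as_matrix().round(3))
E
python3 fit.py
python3 - <<'E'
import cv2
a=cv2.imread("pics/top0.png"); b=cv2.imread("pics/scene0.png")
cv2.imwrite("pics/kt.png",cv2.resize(a[200:260,325:390],None,fx=9,fy=9,interpolation=cv2.INTER_CUBIC))
cv2.imwrite("pics/ks.png",cv2.resize(b[205:260,185:240],None,fx=10,fy=10,interpolation=cv2.INTER_CUBIC))
E
```

```text
rim [593.85613754 137.0954249  140.22098364] [-0.46310531 -0.38165599 -0.72288887  0.05064731]
mantle [ 534.97952393 -206.52087834   -2.11102107]
top rod [ 0.2 -0.2]
scene rod [ 0.2 -0.6]
top seat [-0.2 -0.2]
scene seat [-0.  -0.6]
top a [ 0.3 -0.2]
top b [0.2 0.3]
top c [-0.1 -0.9]
top d [-0.9 -0.5]
top e [ 0.2 -0.3]
top f [ 0.8 -0.2]
scene d [-0.7 -0.6]
scene c [ 0.7 -0.8]
scene a [-0.9  0.2]
scene b [-1.  -0.8]
scene f [0.1 0.3]
scene e [ 0.4 -0.3]
seat [[ 514.40637425 -240.8246028   107.        ]]
seat tri [ 514.22535385 -241.34491528  105.29909793] [-0.10778806 -0.06211739 -0.13387914 -0.00637597]
rod tri [ 473.78785932 -308.23030532  258.22038292] [0.12564221 0.06209871 0.15265495 0.01420476]
tick circle [-49.53220116  -0.14570028  47.12012137] [ 0.6 -0.4  0.8 -0.6 -0.3 -0.2  0.8  0.1 -0.3 -0.4]
[ 120.   90.   30.   -1.  -31.  -60.  -89. -121. -149.  151.]
tick circle [-50.84553007   0.31000245  47.25796164] [ 0.2  0.2 -0.3 -0.3  0.5  0.2 -0.4 -0. ]
[ 150.  120.   89.   29.    0.  -31.  -59. -150.]
mark/pointer
mark top mid 41.340518286733015 knob deg 98.86077082474702 rad 1.7254459519513856
mark mid 39.869677763565626 knob deg 96.98948902630445 rad 1.692785923335922
white line end 26.633172988432218 knob deg 18.08711746603251 rad 0.3156797519772409
white line inner 1.3295102855507792 knob deg 129.71953120647902 rad 2.264032923696591
wl inner 1.8792401786556894 knob deg 49.057532515453445 rad 0.8562154652988386
wl outer 21.320083924142534 knob deg 349.76174870950996 rad 6.104494112513977
grip [ 580.48448949 -130.64577779   91.34486373] axis [0.25716437 0.42879656 0.8660254 ] up [-0.44542176 -0.74269742  0.5       ]
[[-0.     0.961  0.278]
 [ 0.     0.278 -0.961]
 [-1.    -0.    -0.   ]]
```

View pics/kt.png

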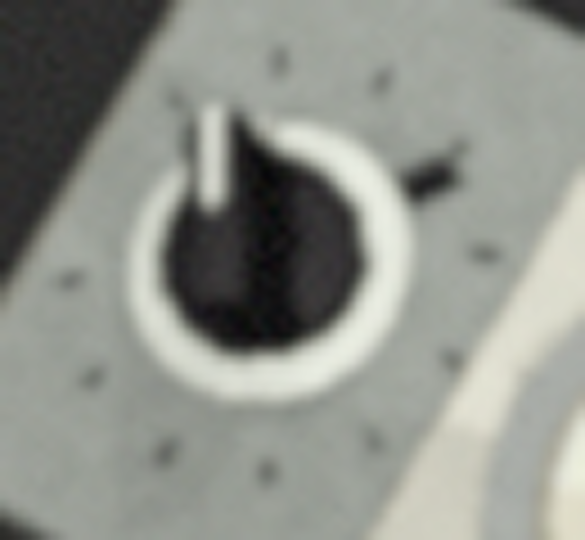

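View pics/ks.png

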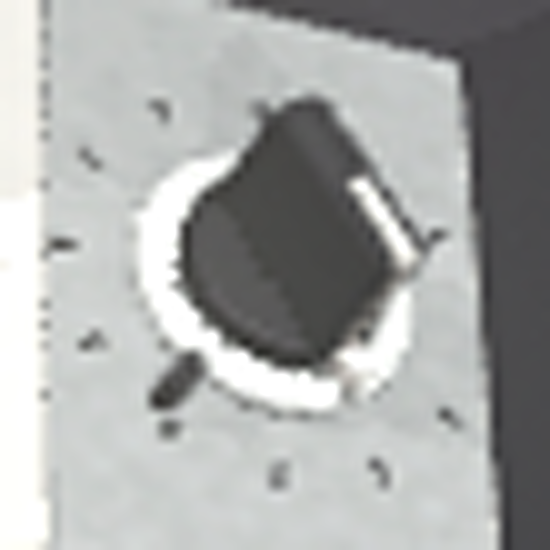

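```bash
cat > kn.py <<'E'
import io,contextlib
with contextlib.redirect_stdout(io.StringIO()):
    from fit import *
kt=lambda x,y:(325-.4+x/9,200-.4+y/9)
ks=lambda x,y:(185-.4+x/10,205-.4+y/10)
for cam,a,b in [("top",kt(213,208),kt(214,105)),("scene",ks(357,182),ks(405,262))]:
    A,B=onp(cam,a,43),onp(cam,b,43); d=B-A; print(cam,A-c,B-c,"dir",(150-np.degrees(np.arctan2(d[1],d[0])))%360)
for cam,uv in [("top",kt(408,186)),("top",kt(432,180)),("top",kt(457,170)),("scene",ks(193,362)),("scene",ks(178,380)),("scene",ks(160,402))]:
  for h in (4,8):
    v=onp(cam,uv,h)-c; print(cam,h,np.hypot(*v),150-np.degrees(np.arctan2(v[1],v[0])))
E
python3 kn.py
```

```text
top [ 1.10041032 -0.97264458] [-10.94026776  18.82436073] dir 28.691738416338183
scene [-0.24857513  1.74588851] [-10.11778917  19.44688372] dir 30.85808817827963
top 4 34.59919922347348 95.49725742272409
top 8 35.1026116221439 98.37603707328788
top 4 39.859612696882536 97.35212185848223
top 8 40.3914759882389 99.82475389486778
top 4 45.65878963458535 97.8131820084837
top 8 46.17591935995014 99.96926606193995
scene 4 33.04099427037496 96.89132053319928
scene 8 36.52890839996576 96.42040688491518
scene 4 39.34600964044959 96.34746233873045
scene 8 42.801358498297944 95.9922033205406
scene 4 46.91196471095779 95.82425650284128
scene 8 50.32748904007881 95.5603106241928
```

Call:
arm_command(
  deltas=[
    [[-20, 27.7, -31.4], [0, 0, 0], 60],
    [[-20, 27.7, -31.4], [0, 0, 0], 60],
    [[-20, 27.7, -31.4], [0, 0, 0], 60],
    [[0, 27.7, -31.4], [0, 0, 0], 60],
    [[0, 27.7, -31.4], [0, 0, 0], 60],
    [[0, 27.7, -31.4], [0, 0, 0], 60],
    [[0, 27.7, -31.4], [0, 0, 0], 60],
    [[0, 27.7, -31.4], [0, 0, 0], 60],
  ],
)

```text
t: 2.0
eef_pos: [345.1, -391.9, 465.0]
orientation: [0.566, 0.425, 0.565, -0.425]
ft_force: [0.7, 0.3, 0.2]
opening: 0.647
```

Call:
arm_command(
  deltas=[
    [[0, 27.7, -31.4], [0, 0, 0], 60],
    [[0, 27.7, -31.4], [0, 0, 0], 60],
    [[0, 27.7, -31.4], [0, 0, 0], 60],
    [[0, 27.7, -31.4], [0, 0, 0], 60],
    [[0, 27.7, -31.4], [0, 0, 0], 60],
    [[0, 27.7, -31.4], [0, 0, 0], 60],
    [[0, 27.7, -31.4], [0, 0, 0], 60],
    [[0, 27.7, -31.4], [0, 0, 0], 60],
  ],
)

```text
t: 2.8
eef_pos: [488.0, -89.0, 465.0]
orientation: [0.565, 0.425, 0.565, -0.425]
ft_force: [1.2, -0.9, -0.1]
opening: 0.646
```

Call:
arm_command(
  deltas=[
    [[0, 27.7, -31.4], [0, 0, 0], 60],
    [[0, 27.7, -31.4], [0, 0, 0], 60],
    [[0, 27.7, -31.4], [0, 0, 0], 60],
    [[0, 27.7, -31.4], [0, 0, 0], 60],
    [[0, 27.7, -31.4], [0, 0, 0], 60],
    [[0, 27.7, -31.4], [0, 0, 0], 60],
    [[0, 0, 0], [0, 0, 0], 60],
    [[0, 0, 0], [0, 0, 0], 60],
  ],
)

```text
t: 3.6
eef_pos: [594.8, 137.4, 464.3]
orientation: [0.565, 0.424, 0.566, -0.425]
ft_force: [-0.7, -0.1, -0.3]
opening: 0.647
```

```bash
cat > st.py <<'E'
from h import *
from plant import r
def state(goal=None):
    o=r.get_obs(); w,x,y,z=o["orientation"]; R=Ro.from_quat([x,y,z,w]).as_matrix()
    print("t",round(o["t"],2),"tcp",np.round(o["eef_pos"],1),"grasp",np.round(o["eef_pos"]+R[:,0]*167.3,1),"F",np.round(o["ft_force"],1),"open",round(o["opening"]*93,1),"q",np.round(o["qpos"],2)); print(R.round(3).tolist())
    if goal is not None: print("tool delta to goal grasp",np.round(R.T@(np.array(goal)-(o["eef_pos"]+R[:,0]*167.3)),1))
    return o,R
E
python3 - <<'E'
from st import *
state([593.9,137.1,108])
cams()
print("bulb proj",proj("top",[593.9,137.1,52]),"seen",tm(403,164))
for n in CAM: cv2.imwrite(f"pics/{n}1.png",CAM[n]["pixels"])
E
```

```text
t 3.6 tcp [594.8 137.4 464.3] grasp [594.7 137.4 297. ] F [-0.7 -0.1 -0.3] open 60.2 q [-0.14  0.41 -0.26  1.79  0.13  0.95 -1.74]
[[-0.001, 0.96, 0.28], [-0.0, 0.28, -0.96], [-1.0, -0.001, -0.0]]
tool delta to goal grasp [ 1.89e+02 -7.00e-01  1.00e-01]
bulb proj [[211.9434373  217.17867472]] seen [211.19090909 216.87272727]
```

Call:
arm_command(
  deltas=[
    [[40, 0, 0], [0, 0, 0], 60],
    [[40, -0.7, 0], [0, 0, 0], 60],
    [[40, 0, 0], [0, 0, 0], 60],
    [[30, 0, 0], [0, 0, 0], 60],
    [[20, 0, 0], [0, 0, 0], 60],
    [[12, 0, 0], [0, 0, 0], 60],
    [[7, 0, 0], [0, 0, 0], 60],
    [[0, 0, 0], [0, 0, 0], 60],
  ],
)

```text
t: 4.5
eef_pos: [594.2, 135.8, 275.6]
orientation: [0.565, 0.425, 0.565, -0.425]
ft_force: [0.6, -1.2, 0.3]
opening: 0.645
```

```bash
python3 - <<'E'
from st import *
state([593.9,137.1,108])
cams()
a=CAM["top"]["pixels"][170:310,120:300];b=CAM["scene"]["pixels"][90:230,255:435]
cv2.imwrite("pics/c2.png",np.hstack([cv2.resize(x,None,fx=2.2,fy=2.2,interpolation=2) for x in (a,b)]))
E
```

```text
t 4.5 tcp [594.2 135.8 275.6] grasp [594.2 135.8 108.3] F [ 0.6 -1.2  0.3] open 60.0 q [-0.18  0.63 -0.2   1.97  0.22  0.57 -1.82]
[[-0.0, 0.961, 0.277], [-0.0, 0.277, -0.961], [-1.0, -0.0, 0.0]]
tool delta to goal grasp [ 0.3  0.1 -1.4]
```

View pics/c2.png

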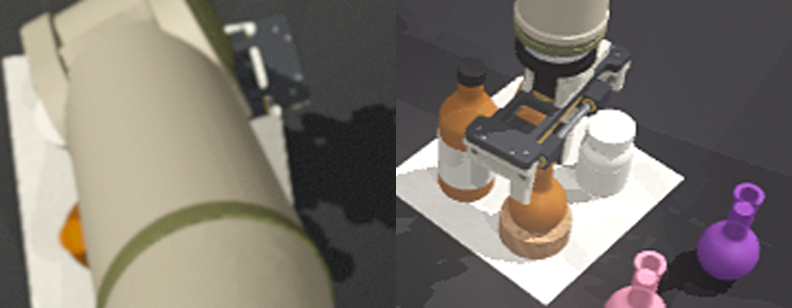

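Scene view: the fingers straddle the neck, clear of the bottle and jar; the top view is blocked by the arm. Closing.

Call:
arm_command(
  deltas=[
    [[0, 0, -1.0], [0, 0, 0], 40],
    [[0, 0, 0], [0, 0, 0], 20],
    [[0, 0, 0], [0, 0, 0], 15],
    [[0, 0, 0], [0, 0, 0], 15],
    [[0, 0, 0], [0, 0, 0], 15],
    [[0, 0, 0], [0, 0, 0], 15],
  ],
)

```text
t: 5.2
eef_pos: [594.0, 137.5, 275.8]
orientation: [0.565, 0.425, 0.565, -0.425]
ft_force: [0.1, 0.6, 2.1]
opening: 0.297
```

Call:
arm_command(
  deltas=[
    [[-5, 0, 0], [0, 0, 0], 15],
    [[-15, 0, 0], [0, 0, 0], 15],
    [[-30, 0, 0], [0, 0, 0], 15],
    [[-30, 0, 0], [0, 0, 0], 15],
    [[-30, 0, 0], [0, 0, 0], 15],
    [[-30, 0, 0], [0, 0, 0], 15],
    [[-20, 0, 0], [0, 0, 0], 15],
    [[0, 0, 0], [0, 0, 0], 15],
  ],
)

```text
t: 6.0
eef_pos: [594.1, 137.5, 439.6]
orientation: [0.566, 0.426, 0.564, -0.423]
ft_force: [-0.1, -0.1, -1.8]
opening: 0.301
```

```bash
python3 - <<'E'
from st import *
m=np.load("m.npz")
o,R=state([514.3,-241,107+48+27+70])
print("my",m["my"])
cams()
b=CAM["scene"]["pixels"][40:260,220:440]
cv2.imwrite("pics/c3.png",cv2.resize(b,None,fx=2.7,fy=2.7,interpolation=2))
E
```

```text
t 6.0 tcp [594.1 137.5 439.6] grasp [595.1 137.8 272.4] F [-0.1 -0.1 -1.8] open 28.0 q [-0.14  0.43 -0.26  1.83  0.14  0.89 -1.75]
[[0.005, 0.961, 0.278], [0.002, 0.278, -0.961], [-1.0, 0.006, 0.0]]
tool delta to goal grasp [  19.3 -182.9  341.4]
my [ 0.85759311 -0.51432874  0.        ]
```

View pics/c3.png

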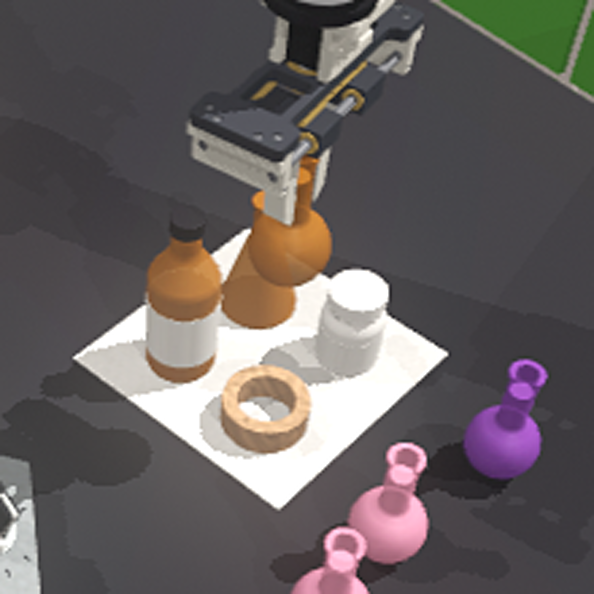

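Call:
arm_command(
  deltas=[
    [[-8, 0, 0], [-0.07, 0, 0], 15],
    [[-10, 0, 0], [-0.13, 0, 0], 15],
    [[-10, 0, 0], [-0.13, 0, 0], 15],
    [[-10, 0, 0], [-0.13, 0, 0], 15],
    [[-10, 0, 0], [-0.13, 0, 0], 15],
    [[-2, 0, 0], [-0.1, 0, 0], 15],
    [[0, 0, 0], [-0.059, 0, 0], 15],
    [[0, 0, 0], [0, 0, 0], 15],
  ],
)

```text
t: 6.9
eef_pos: [593.7, 137.1, 484.2]
orientation: [0.681, 0.188, 0.682, -0.189]
ft_force: [0.4, -0.2, -0.8]
opening: 0.297
```

```bash
python3 - <<'E'
from st import *
m=np.load("m.npz")
o,R=state([514.3,-241,107+48+27+60])
cams()
for n in CAM: cv2.imwrite(f"pics/{n}4.png",CAM[n]["pixels"])
E
```

```text
t 6.9 tcp [593.7 137.1 484.2] grasp [593.3 137.  316.9] F [ 0.4 -0.2 -0.8] open 27.6 q [ 0.    0.41 -0.46  1.76  0.21  1.02 -1.07]
[[-0.003, 0.513, 0.858], [-0.0, 0.858, -0.514], [-1.0, -0.002, -0.002]]
tool delta to goal grasp [  75.3 -364.8  126.5]
```

Call:
arm_command(
  deltas=[
    [[0, -15, 5.2], [0, 0, 0], 15],
    [[0, -30, 10.4], [0, 0, 0], 15],
    [[0, -40, 13.9], [0, 0, 0], 15],
    [[0, -40, 13.9], [0, 0, 0], 15],
    [[0, -40, 13.9], [0, 0, 0], 15],
    [[0, -40, 13.9], [0, 0, 0], 15],
    [[0, -40, 13.9], [0, 0, 0], 15],
    [[0, -40, 13.9], [0, 0, 0], 15],
  ],
)

```text
t: 7.8
eef_pos: [530.9, -160.5, 485.6]
orientation: [0.681, 0.189, 0.681, -0.189]
ft_force: [1.1, 0.0, -1.1]
opening: 0.301
```

Call:
arm_command(
  deltas=[
    [[0, -35, 12.1], [0, 0, 0], 15],
    [[0, -25, 8.6], [0, 0, 0], 15],
    [[0, -15, 5.2], [0, 0, 0], 15],
    [[0, -4.8, 1.6], [0, 0, 0], 15],
    [[20, 0, 0], [0, 0, 0], 15],
    [[20, 0, 0], [0, 0, 0], 15],
    [[0, 0, 0], [0, 0, 0], 15],
    [[0, 0, 0], [0, 0, 0], 15],
  ],
)

```text
t: 8.6
eef_pos: [515.3, -239.5, 445.9]
orientation: [0.681, 0.188, 0.682, -0.188]
ft_force: [0.7, 0.2, -2.4]
opening: 0.299
```

```bash
python3 - <<'E'
from st import *
o,R=state([514.3,-241,107+48+27])
cams()
for n in CAM: cv2.imwrite(f"pics/{n}5.png",CAM[n]["pixels"])
b=CAM["scene"]["pixels"][100:290,80:260]
cv2.imwrite("pics/c5.png",cv2.resize(b,None,fx=3,fy=3,interpolation=2))
g=o["eef_pos"]+R[:,0]*167.3
print("exp bulb",proj("scene",g-[0,0,56]),"rim top",proj("scene",g+[0,0,34]))
E
```

```text
t 8.6 tcp [ 515.3 -239.5  445.9] grasp [ 515.2 -239.4  278.6] F [ 0.7  0.2 -2.4] open 27.8 q [ 0.61  0.39 -0.37  1.9   0.18  0.89 -0.39]
[[-0.0, 0.513, 0.859], [0.001, 0.859, -0.513], [-1.0, 0.0, -0.001]]
tool delta to goal grasp [96.6 -1.8  0.1]
exp bulb [[142.65729753 189.06156784]] rim top [[131.13798918 154.52852276]]
```

View pics/c5.png

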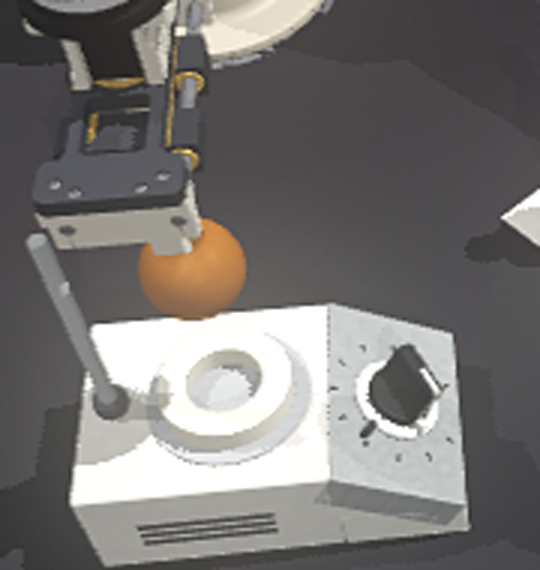

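View pics/top5.png

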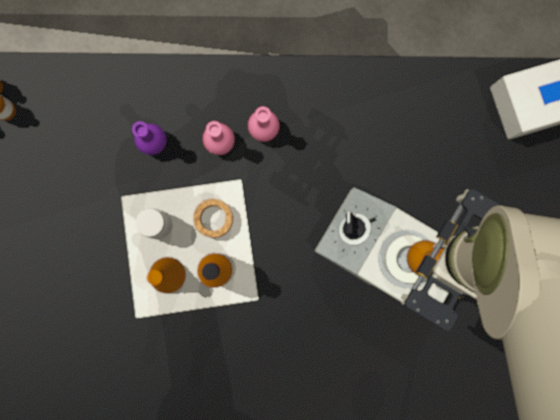

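```bash
python3 - <<'E'
from st import *
o,R=state()
cams()
g=o["eef_pos"]+R[:,0]*167.3
print("exp bulb top",proj("top",g-[0,0,56]))
im=CAM["top"]["pixels"][225:300,385:460]
cv2.imwrite("pics/c6.png",cv2.resize(im,None,fx=8,fy=8,interpolation=2))
E
```

```text
t 8.7 tcp [ 515.4 -239.9  446.7] grasp [ 515.6 -240.   279.4] F [-0.2  0.7 -0.8] open 27.8 q [ 0.61  0.39 -0.37  1.9   0.18  0.89 -0.39]
[[0.001, 0.513, 0.858], [-0.0, 0.858, -0.513], [-1.0, 0.0, 0.001]]
exp bulb top [[426.62783567 258.06616582]]
```

View pics/c6.png

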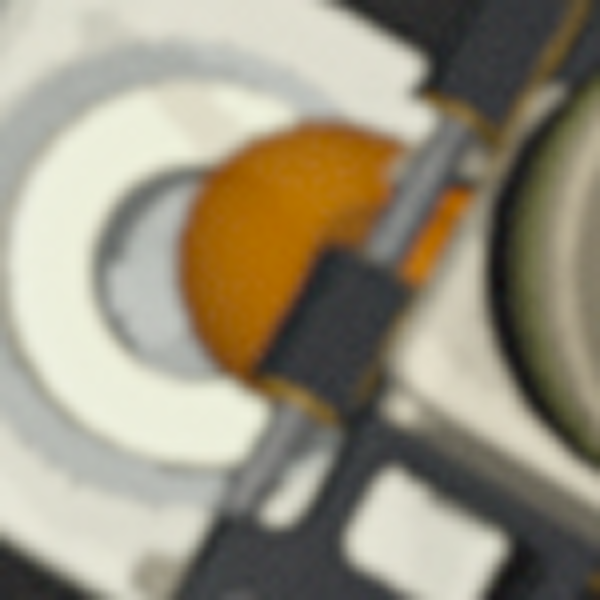

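Call:
arm_command(
  deltas=[
    [[15, -0.7, 0], [0, 0, 0], 15],
    [[20, -0.7, 0], [0, 0, 0], 15],
    [[20, 0, 0], [0, 0, 0], 15],
    [[15, 0, 0], [0, 0, 0], 15],
    [[8, 0, 0], [0, 0, 0], 15],
    [[4, 0, 0], [0, 0, 0], 15],
    [[2, 0, 0], [0, 0, 0], 15],
    [[0, 0, 0], [0, 0, 0], 15],
  ],
)

```text
t: 9.6
eef_pos: [514.3, -241.8, 362.2]
orientation: [0.682, 0.189, 0.681, -0.189]
ft_force: [-0.3, 0.1, -1.4]
opening: 0.297
```

```bash
python3 - <<'E'
from st import *
o,R=state([514.3,-241,182])
cams()
a=CAM["top"]["pixels"][225:300,375:450];b=CAM["scene"]["pixels"][165:265,90:190]
cv2.imwrite("pics/c7.png",np.hstack([cv2.resize(x,(390,390),interpolation=2) for x in (a,b)]))
g=o["eef_pos"]+R[:,0]*167.3
print("exp bulb",proj("scene",g-[0,0,56]),proj("top",g-[0,0,56]))
E
```

```text
t 9.6 tcp [ 514.3 -241.8  362.2] grasp [ 514.4 -241.8  194.9] F [-0.3  0.1 -1.4] open 27.6 q [ 0.58  0.48 -0.34  1.99  0.24  0.7  -0.45]
[[0.001, 0.514, 0.858], [-0.0, 0.858, -0.514], [-1.0, 0.0, 0.001]]
tool delta to goal grasp [12.9  0.6 -0.6]
exp bulb [[150.48130394 216.68523705]] [[414.42573625 258.5143221 ]]
```

View pics/c7.png

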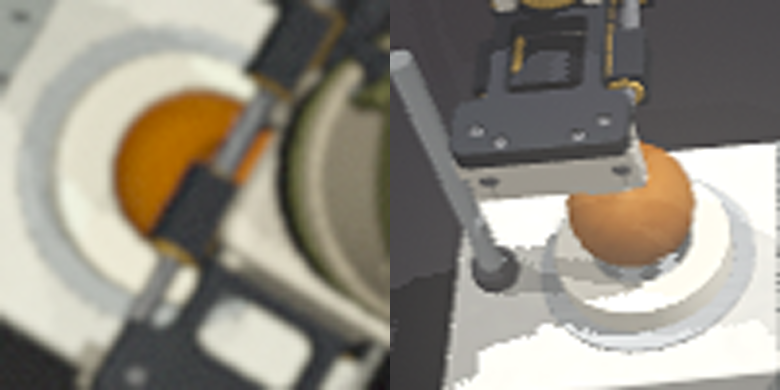

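Call:
arm_command(
  deltas=[
    [[3, 0, 0], [0, 0, 0], 15],
    [[3, 0, 0], [0, 0, 0], 15],
    [[2, 0, 0], [0, 0, 0], 15],
    [[1, 0, 0], [0, 0, 0], 15],
    [[0, 0, 0], [0, 0, 0], 15],
  ],
)

```text
t: 10.2
eef_pos: [514.1, -241.7, 352.5]
orientation: [0.681, 0.189, 0.682, -0.189]
ft_force: [-0.5, 0.2, -1.1]
opening: 0.299
```

Call:
arm_command(
  deltas=[
    [[1, 0, 0], [0, 0, 0], 15],
    [[1, 0, 0], [0, 0, 0], 15],
    [[0, 0, 0], [0, 0, 0], 15],
  ],
)

```text
t: 10.5
eef_pos: [514.2, -241.8, 350.6]
orientation: [0.681, 0.189, 0.681, -0.189]
ft_force: [-0.1, -0.1, -0.8]
opening: 0.299
```

Call:
arm_command(
  deltas=[
    [[1, 0, 0], [0, 0, 0], 15],
    [[0, 0, 0], [0, 0, 0], 15],
  ],
)

```text
t: 10.7
eef_pos: [514.3, -241.8, 349.8]
orientation: [0.682, 0.189, 0.681, -0.189]
ft_force: [0.7, -0.6, -0.7]
opening: 0.298
```

Call:
arm_command(
  deltas=[
    [[1, 0, 0], [0, 0, 0], 15],
    [[0, 0, 0], [0, 0, 0], 15],
  ],
)

```text
t: 10.9
eef_pos: [514.5, -241.8, 349.5]
orientation: [0.682, 0.189, 0.681, -0.189]
ft_force: [-1.0, -0.4, 7.0]
opening: 0.297
```

Call:
arm_command(
  deltas=[
    [[1, 0, 0], [0, 0, 0], 15],
    [[0, 0, 0], [0, 0, 0], 15],
  ],
)

```text
t: 11.1
eef_pos: [514.7, -241.7, 349.2]
orientation: [0.682, 0.188, 0.681, -0.189]
ft_force: [-2.0, 1.2, 13.5]
opening: 0.3
```

Call:
arm_command(
  deltas=[
    [[-1.5, 0, 0], [0, 0, 0], 15],
    [[0, 0, 0], [0, 0, 0], 15],
  ],
)

```text
t: 11.3
eef_pos: [514.3, -241.8, 349.7]
orientation: [0.682, 0.189, 0.681, -0.189]
ft_force: [0.4, -0.4, 4.6]
opening: 0.299
```

Call:
arm_command(
  deltas=[
    [[0, 0, 0], [0, 0, 0], 30],
    [[0, 0, 0], [0, 0, 0], 33],
    [[0, 0, 0], [0, 0, 0], 38],
    [[0, 0, 0], [0, 0, 0], 45],
    [[0, 0, 0], [0, 0, 0], 50],
    [[0, 0, 0], [0, 0, 0], 50],
  ],
)

```text
t: 11.9
eef_pos: [514.1, -241.7, 349.1]
orientation: [0.681, 0.189, 0.682, -0.189]
ft_force: [0.2, 0.5, 0.4]
opening: 0.532
```

```bash
python3 - <<'E'
from st import *
o,R=state([514.3,-241,182])
cams()
a=CAM["top"]["pixels"][215:310,355:450];b=CAM["scene"]["pixels"][165:265,90:190]
cv2.imwrite("pics/c8.png",np.hstack([cv2.resize(x,(390,390),interpolation=2) for x in (a,b)]))
E
```

```text
t 11.9 tcp [ 514.1 -241.7  349.1] grasp [ 514.1 -241.7  181.8] F [0.2 0.5 0.4] open 49.5 q [ 0.57  0.5  -0.33  2.    0.25  0.68 -0.46]
[[-0.0, 0.514, 0.858], [0.0, 0.858, -0.514], [-1.0, -0.0, -0.0]]
tool delta to goal grasp [-0.2  0.7 -0.2]
```

View pics/c8.png

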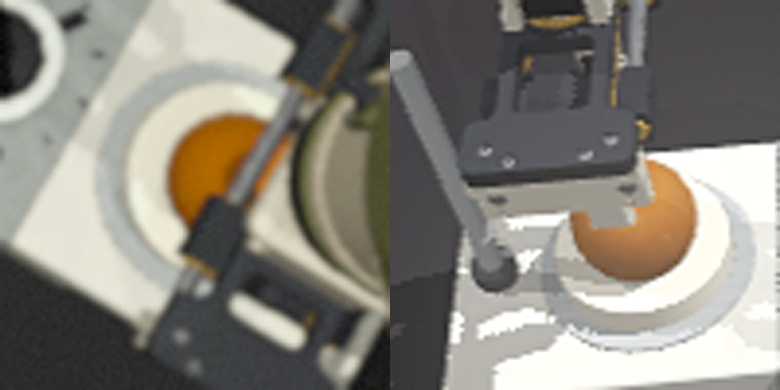

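The flask sits in the ring with the fingers open; now I'll retract straight up and check it.

Call:
arm_command(
  deltas=[
    [[-5, 0, 0], [0, 0, 0], 50],
    [[-15, 0, 0], [0, 0, 0], 50],
    [[-25, 0, 0], [0, 0, 0], 50],
    [[-30, 0, 0], [0, 0, 0], 50],
    [[-35, 0, 0], [0, 0, 0], 50],
    [[-35, 0, 0], [0, 0, 0], 50],
    [[0, 0, 0], [0, 0, 0], 50],
  ],
)

```text
t: 12.7
eef_pos: [514.9, -241.6, 499.2]
orientation: [0.684, 0.188, 0.679, -0.189]
ft_force: [0.3, -0.7, -0.1]
opening: 0.537
```

```bash
python3 - <<'E'
from st import *
o,R=state()
m=np.load("m.npz"); G=m["G"]
print(G,m["n"])
cams()
for n in CAM: cv2.imwrite(f"pics/{n}9.png",CAM[n]["pixels"])
a=CAM["top"]["pixels"][195:315,345:465];b=CAM["scene"]["pixels"][130:270,90:230]
cv2.imwrite("pics/c9.png",np.hstack([cv2.resize(x,(390,390),interpolation=2) for x in (a,b)]))
s=np.array([514.4,-241,107])
print("exp rim top",proj("scene",s+[0,0,109]),"bulb",proj("scene",s+[0,0,19]))
E
```

```text
t 12.7 tcp [ 514.9 -241.6  499.2] grasp [ 516.1 -242.1  331.9] F [ 0.3 -0.7 -0.1] open 49.9 q [ 0.63  0.33 -0.38  1.84  0.15  0.99 -0.36]
[[0.007, 0.514, 0.858], [-0.003, 0.858, -0.514], [-1.0, 0.001, 0.008]]
[ 580.48448949 -130.64577779   91.34486373] [0.25716437 0.42879656 0.8660254 ]
exp rim top [[142.45488585 191.51358959]] bulb [[152.14035727 220.31191018]]
```

View pics/c9.png

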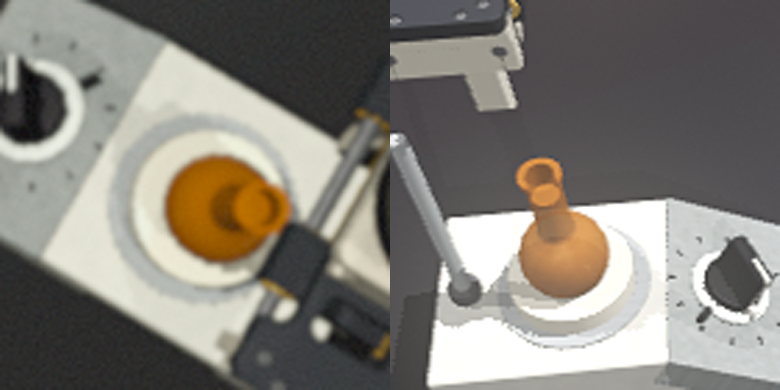

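```bash
python3 - <<'E'
from st import *
o,R=state()
m=np.load("m.npz"); G,n,up,my=m["G"],m["n"],m["up"],m["my"]
a=np.radians(150-29.7); bar=np.cos(a)*up+np.sin(a)*my; x=-n
for s in (1,-1):
    z=s*np.cross(n,bar); Rg=np.column_stack([x,np.cross(z,x),z])
    rv=Ro.from_matrix(R.T@Rg).as_rotvec(); print(s,rv.round(3),np.linalg.norm(rv)); print(Rg.round(3).tolist())
tgt=np.array(G+n*(167.3+150)); print(tgt, "tool delta",R.T@(tgt+[0,0,50]-o["eef_pos"]))
CAM.update(cams())
print(tri({"top":np.array([425.5,259.2]),"scene":np.array([143.4,192.8])}))
for p in [(264,125),(219,139),(151,139)]: pass
E
```

```text
t 12.8 tcp [ 513.9 -241.7  495.1] grasp [ 514.2 -241.8  327.8] F [-0.6  0.8 -0.7] open 50.3 q [ 0.62  0.34 -0.38  1.84  0.15  0.99 -0.36]
[[0.002, 0.514, 0.858], [-0.001, 0.858, -0.514], [-1.0, -0.0, 0.002]]
1 [-2.044  0.549 -0.312] 2.138905582133679
[[-0.257, -0.965, -0.048], [-0.429, 0.069, 0.901], [-0.866, 0.252, -0.432]]
-1 [ 1.017 -0.271 -0.476] 1.154806659986402
[[-0.257, 0.965, 0.048], [-0.429, -0.069, -0.901], [-0.866, -0.252, 0.432]]
[662.08274441   5.41136938 366.13472435] tool delta [ 7.89294051e+01  2.88099575e+02 -1.54984554e-01]
(array([ 513.97747531, -240.76609741,  211.77194314]), array([-0.35877265, -0.20085837, -0.44906261, -0.02534437]))
```

Call:
arm_command(
  deltas=[
    [[0, 20, 0], [0, 0, 0], 50],
    [[5, 36, 0], [0, 0, 0], 50],
    [[10, 40, 0], [0, 0, 0], 50],
    [[14, 44, 0], [0, 0, 0], 50],
    [[15, 44, 0], [0, 0, 0], 50],
    [[15, 44, 0], [0, 0, 0], 50],
    [[12, 36, 0], [0, 0, 0], 40],
    [[8, 24, 0], [0, 0, 0], 40],
  ],
)

```text
t: 13.7
eef_pos: [662.8, 8.4, 412.4]
orientation: [0.68, 0.188, 0.683, -0.188]
ft_force: [-0.2, -0.4, -0.3]
opening: 0.443
```

Call:
arm_command(
  deltas=[
    [[0, 0, 0], [-0.1278, 0.0343, -0.0195], 40],
    [[0, 0, 0], [-0.1278, 0.0343, -0.0195], 40],
    [[0, 0, 0], [-0.1278, 0.0343, -0.0195], 40],
    [[0, 0, 0], [-0.1278, 0.0343, -0.0195], 40],
    [[0, 0, 0], [-0.1278, 0.0343, -0.0195], 40],
    [[0, 0, 0], [-0.1278, 0.0343, -0.0195], 40],
    [[0, 0, 0], [-0.1278, 0.0343, -0.0195], 40],
    [[0, 0, 0], [-0.1278, 0.0343, -0.0195], 40],
  ],
)

```text
t: 14.5
eef_pos: [662.0, 5.1, 413.4]
orientation: [0.573, -0.197, 0.782, 0.146]
ft_force: [0.1, -0.2, -0.6]
opening: 0.427
```

Call:
arm_command(
  deltas=[
    [[0, 0, 0], [-0.1278, 0.0343, -0.0195], 40],
    [[0, 0, 0], [-0.1278, 0.0343, -0.0195], 40],
    [[0, 0, 0], [-0.1278, 0.0343, -0.0195], 40],
    [[0, 0, 0], [-0.1278, 0.0343, -0.0195], 40],
    [[0, 0, 0], [-0.1278, 0.0343, -0.0195], 40],
    [[0, 0, 0], [-0.1278, 0.0343, -0.0195], 40],
    [[0, 0, 0], [-0.1278, 0.0343, -0.0195], 40],
    [[0, 0, 0], [-0.1278, 0.0343, -0.0195], 40],
  ],
)

```text
t: 15.3
eef_pos: [662.1, 5.3, 413.4]
orientation: [0.305, -0.526, 0.662, 0.438]
ft_force: [1.1, 0.6, -0.6]
opening: 0.433
```

```bash
cat > kg.py <<'E'
from st import *
import sys
def kg(th,off,cam=True):
    o,R=state()
    m=np.load("m.npz"); G,n,up,my=m["G"],m["n"],m["up"],m["my"]
    a=np.radians(150-th); bar=np.cos(a)*up+np.sin(a)*my; x=-n
    z=np.cross(n,bar); Rg=np.column_stack([x,np.cross(z,x),z])
    print("rotvec to goal",Ro.from_matrix(R.T@Rg).as_rotvec().round(4))
    tgt=G+n*(167.3+off); d=tgt-o["eef_pos"]; print("tcp delta (current tool axes)",(R.T@d).round(1)," (goal axes)",(Rg.T@d).round(1))
    zz=R[:,2]; zz=zz-n*(zz@n); b=np.cross(zz,n); print("jaw-implied knob deg",150-np.degrees(np.arctan2(b@my,b@up)))
    cams()
E
python3 - <<'E'
from kg import *
kg(29.7,150)
cv2.imwrite("pics/top10.png",CAM["top"]["pixels"])
cv2.imwrite("pics/scene10.png",CAM["scene"]["pixels"])
E
```

```text
t 15.3 tcp [662.1   5.3 413.4] grasp [618.6 -66.6 268.7] F [ 1.1  0.6 -0.6] open 40.2 q [ 0.28  0.7  -0.78  1.63  0.73  1.55  0.85]
[[-0.26, -0.964, -0.057], [-0.429, 0.062, 0.901], [-0.865, 0.259, -0.43]]
rotvec to goal [ 0.0092 -0.0008 -0.0027]
tcp delta (current tool axes) [ 40.8 -12.2  20.5]  (goal axes) [ 40.9 -11.9  20.6]
jaw-implied knob deg 29.175084592092304
```

View pics/scene10.png

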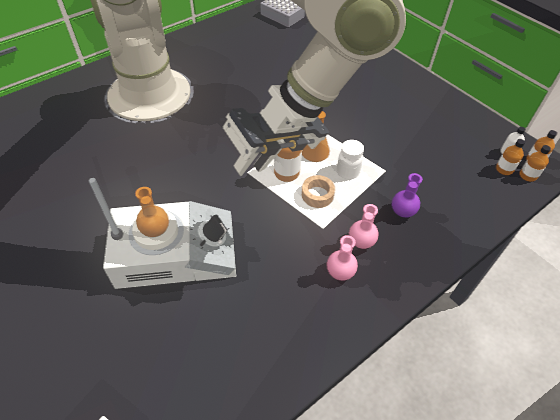

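View pics/top10.png

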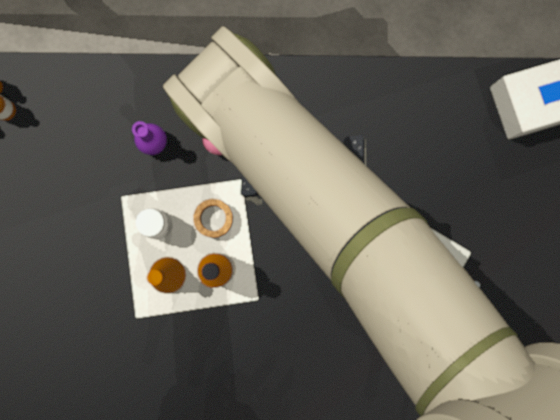

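Call:
arm_command(
  deltas=[
    [[20, -6, 10], [0.009, 0, -0.003], 40],
    [[20.8, -6.2, 10.5], [0, 0, 0], 40],
    [[20, 0, 0], [0, 0, 0], 40],
    [[20, 0, 0], [0, 0, 0], 40],
    [[20, 0, 0], [0, 0, 0], 40],
    [[10, 0, 0], [0, 0, 0], 40],
    [[0, 0, 0], [0, 0, 0], 40],
  ],
)

```text
t: 16.1
eef_pos: [644.2, -25.6, 305.8]
orientation: [0.31, -0.524, 0.665, 0.433]
ft_force: [-0.4, -1.1, -0.8]
opening: 0.432
```

```bash
python3 - <<'E'
from kg import *
kg(29.7,4)
cv2.imwrite("pics/c11.png",cv2.resize(CAM["scene"]["pixels"][80:280,90:290],(600,600),interpolation=2))
E
```

```text
t 16.1 tcp [644.2 -25.6 305.8] grasp [601.  -97.2 160.9] F [-0.4 -1.1 -0.8] open 40.1 q [ 0.31  0.79 -0.74  1.76  0.82  1.38  0.74]
[[-0.258, -0.965, -0.04], [-0.428, 0.077, 0.9], [-0.866, 0.25, -0.433]]
rotvec to goal [-0.0078  0.0007 -0.0011]
tcp delta (current tool axes) [75.8  0.   0.9]  (goal axes) [75.8  0.1  1. ]
jaw-implied knob deg 30.14939001349579
```

View pics/c11.png

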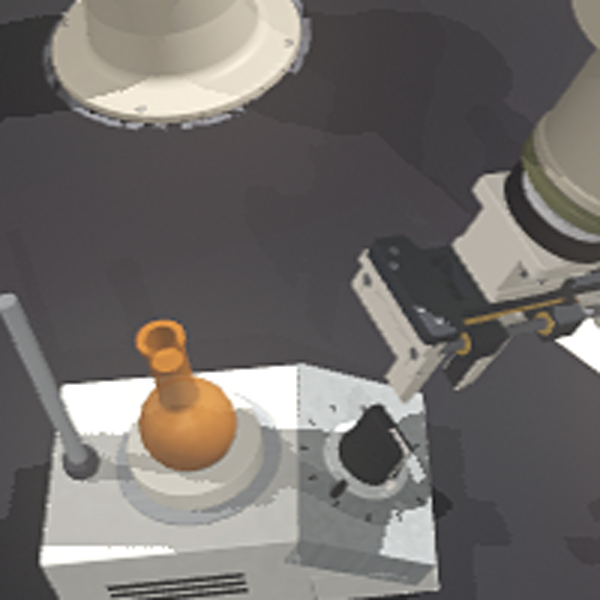

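Call:
arm_command(
  deltas=[
    [[20, 0, 0.9], [0, 0, 0], 40],
    [[20, 0, 0], [0, 0, 0], 40],
    [[15, 0, 0], [0, 0, 0], 40],
    [[10, 0, 0], [0, 0, 0], 40],
    [[5, 0, 0], [0, 0, 0], 40],
    [[0, 0, 0], [0, 0, 0], 40],
  ],
)

```text
t: 16.8
eef_pos: [626.5, -54.1, 245.5]
orientation: [0.311, -0.525, 0.664, 0.433]
ft_force: [-0.1, 0.0, 0.8]
opening: 0.431
```

```bash
python3 - <<'E'
from kg import *
kg(29.7,4)
cv2.imwrite("pics/c12.png",cv2.resize(CAM["scene"]["pixels"][150:270,150:270],(600,600),interpolation=2))
E
```

```text
t 16.8 tcp [626.5 -54.1 245.5] grasp [ 583.6 -125.7  100.5] F [-0.1  0.   0.8] open 40.1 q [ 0.33  0.85 -0.71  1.83  0.9   1.28  0.68]
[[-0.257, -0.966, -0.041], [-0.428, 0.075, 0.901], [-0.867, 0.249, -0.433]]
rotvec to goal [-0.0066  0.0009  0.0006]
tcp delta (current tool axes) [ 6.9  0.3 -0.2]  (goal axes) [ 6.9  0.3 -0.2]
jaw-implied knob deg 30.080721003005152
```

View pics/c12.png

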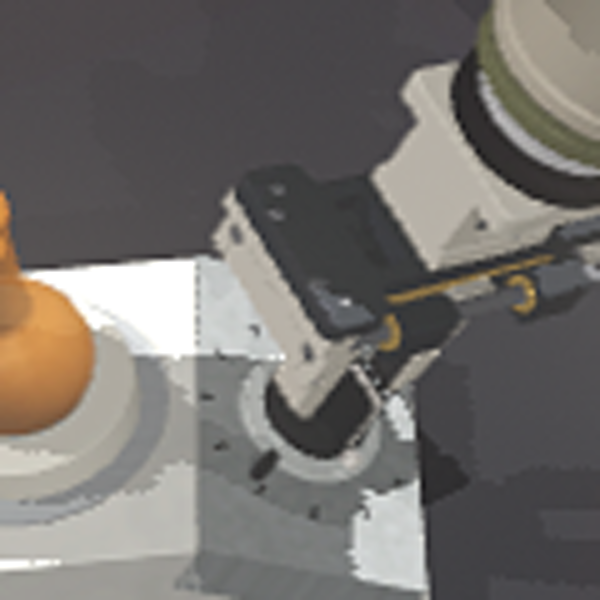

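The fingers straddle the bar grip. I'll go 5 mm deeper and close.

Call:
arm_command(
  deltas=[
    [[3, 0, 0], [0, 0, 0], 40],
    [[2, 0, 0], [0, 0, 0], 40],
    [[0, 0, 0], [0, 0, 0], 25],
    [[0, 0, 0], [0, 0, 0], 10],
    [[0, 0, 0], [0, 0, 0], 8],
    [[0, 0, 0], [0, 0, 0], 8],
    [[0, 0, 0], [0, 0, 0], 8],
  ],
)

```text
t: 17.6
eef_pos: [625.5, -56.5, 242.3]
orientation: [0.31, -0.525, 0.664, 0.432]
ft_force: [-0.8, -3.4, 4.6]
opening: 0.147
```

Call:
arm_command(
  deltas=[
    [[0, 0, 0], [0.06, 0, 0], 8],
    [[0, 0, 0], [0.12, 0, 0], 8],
    [[0, 0, 0], [0.12, 0, 0], 8],
    [[0, 0, 0], [0.12, 0, 0], 8],
    [[0, 0, 0], [0.12, 0, 0], 8],
    [[0, 0, 0], [0.12, 0, 0], 8],
    [[0, 0, 0], [0.12, 0, 0], 8],
    [[0, 0, 0], [0, 0, 0], 8],
  ],
)

```text
t: 18.4
eef_pos: [625.3, -57.0, 242.6]
orientation: [0.487, -0.367, 0.779, 0.145]
ft_force: [-0.4, -5.1, 6.0]
opening: 0.147
```

```bash
python3 - <<'E'
from kg import *
kg(98,6)
cv2.imwrite("pics/c13.png",cv2.resize(CAM["scene"]["pixels"][150:270,150:270],(600,600),interpolation=2))
cv2.imwrite("pics/top13.png",CAM["top"]["pixels"])
E
```

```text
t 18.4 tcp [625.3 -57.  242.6] grasp [ 582.5 -129.1   97.8] F [-0.4 -5.1  6. ] open 13.7 q [ 0.24  0.81 -0.54  1.84  0.83  1.18 -0.03]
[[-0.256, -0.713, 0.653], [-0.431, 0.689, 0.583], [-0.865, -0.132, -0.484]]
rotvec to goal [ 0.3998 -0.0005  0.0026]
tcp delta (current tool axes) [0.8 0.8 0.7]  (goal axes) [0.8 1.  0.4]
jaw-implied knob deg 75.09147221642635
```

View pics/c13.png

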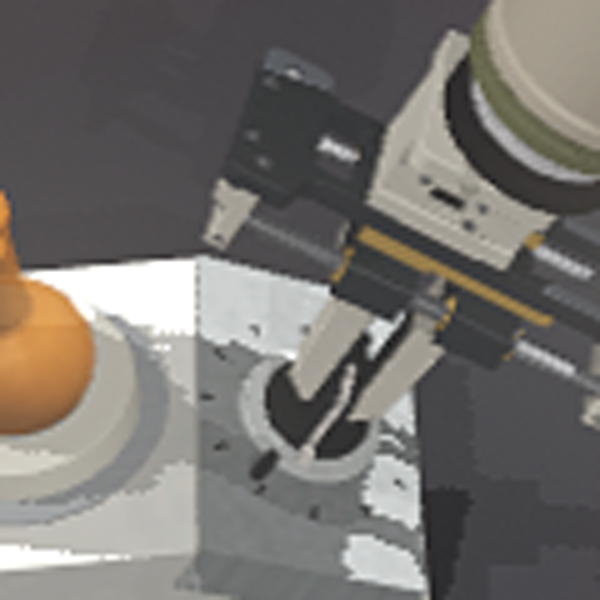

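Call:
arm_command(
  deltas=[
    [[0, 0, 0], [0.12, 0, 0], 8],
    [[0, 0, 0], [0.12, 0, 0], 8],
    [[0, 0, 0], [0.1, 0, 0], 8],
    [[0, 0, 0], [0.04, 0, 0], 8],
    [[0, 0, 0], [0, 0, 0], 8],
  ],
)

```text
t: 19.0
eef_pos: [625.1, -57.1, 242.7]
orientation: [0.547, -0.269, 0.793, -0.004]
ft_force: [-1.5, -4.4, 8.0]
opening: 0.151
```

```bash
python3 - <<'E'
from kg import *
kg(98,6)
cv2.imwrite("pics/c14.png",cv2.resize(CAM["scene"]["pixels"][190:260,180:250],(700,600),interpolation=2))
E
```

```text
t 19.0 tcp [625.1 -57.1 242.7] grasp [ 582.2 -129.3   98. ] F [-1.5 -4.4  8. ] open 14.0 q [ 0.19  0.79 -0.46  1.85  0.79  1.13 -0.37]
[[-0.257, -0.422, 0.87], [-0.431, 0.855, 0.287], [-0.865, -0.301, -0.402]]
rotvec to goal [ 0.0224 -0.0008  0.0027]
tcp delta (current tool axes) [0.8 1.1 0.7]  (goal axes) [0.8 1.1 0.6]
jaw-implied knob deg 96.71794272008182
```

View pics/c14.png

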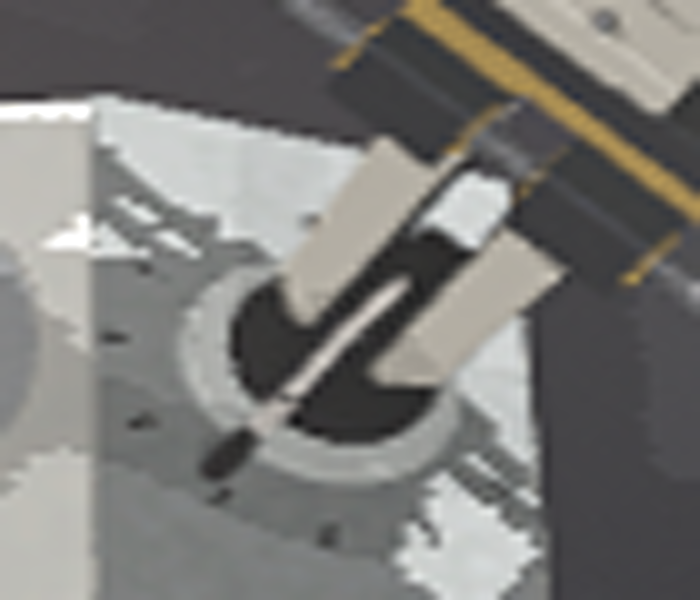

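The white nose meets the mark tab. Releasing and retracting for an unobstructed check.

Call:
arm_command(
  deltas=[
    [[0, 0, 0], [0, 0, 0], 20],
    [[0, 0, 0], [0, 0, 0], 30],
    [[0, 0, 0], [0, 0, 0], 35],
    [[-10, 0, 0], [0, 0, 0], 35],
    [[-30, 0, 0], [0, 0, 0], 35],
    [[-40, 0, 0], [0, 0, 0], 35],
    [[-45, 0, 0], [0, 0, 0], 35],
    [[-45, 0, 0], [0, 0, 0], 35],
  ],
)

```text
t: 19.9
eef_pos: [669.2, 18.1, 391.3]
orientation: [0.548, -0.269, 0.792, -0.001]
ft_force: [1.3, -0.1, 0.7]
opening: 0.373
```

```bash
python3 - <<'E'
from kg import *
kg(98,6)
cv2.imwrite("pics/c15.png",cv2.resize(CAM["scene"]["pixels"][205:260,185:240],None,fx=10,fy=10,interpolation=2))
cv2.imwrite("pics/top15.png",CAM["top"]["pixels"])
cv2.imwrite("pics/scene15.png",CAM["scene"]["pixels"])
E
```

```text
t 19.9 tcp [669.2  18.1 391.3] grasp [626.4 -53.4 246.2] F [ 1.3 -0.1  0.7] open 34.7 q [ 0.12  0.67 -0.53  1.64  0.63  1.42 -0.24]
[[-0.256, -0.424, 0.869], [-0.427, 0.856, 0.292], [-0.867, -0.297, -0.4]]
rotvec to goal [ 0.0261  0.0023 -0.0009]
tcp delta (current tool axes) [ 1.73e+02 -5.00e-01 -1.00e-01]  (goal axes) [173.   -0.4   0.3]
jaw-implied knob deg 96.50516449983104
```

View pics/c15.png

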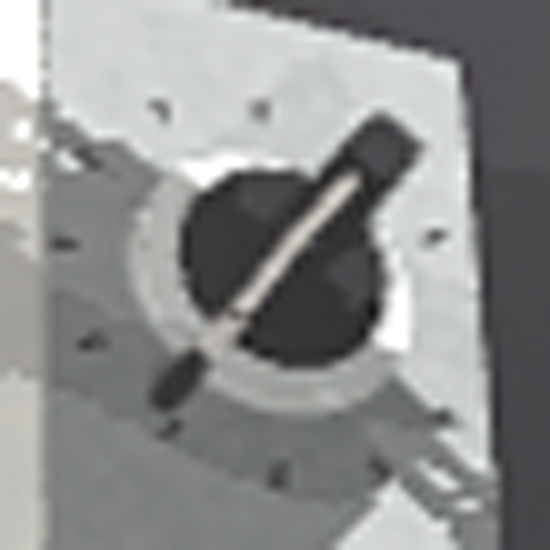

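View pics/top15.png

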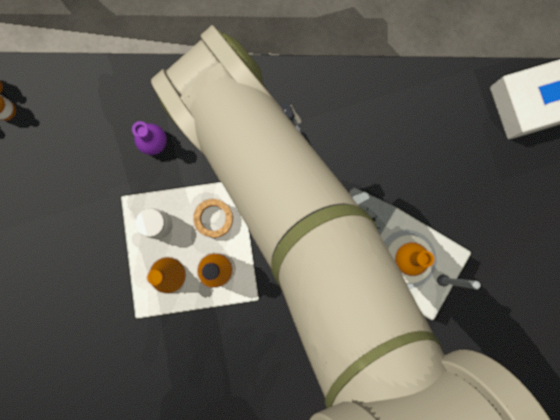

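Call:
arm_command(
  deltas=[
    [[-19.5, 18.5, 3.3], [0, 0, 0], 35],
    [[-19.5, 18.5, 3.3], [0, 0, 0], 35],
    [[-19.5, 18.5, 3.3], [0, 0, 0], 35],
    [[-19.5, 18.5, 3.3], [0, 0, 0], 35],
    [[-19.5, 18.5, 3.3], [0, 0, 0], 35],
    [[-19.5, 18.5, 3.3], [0, 0, 0], 35],
    [[0, 0, 0], [0, 0, 0], 35],
    [[0, 0, 0], [0, 0, 0], 35],
  ],
)

```text
t: 20.8
eef_pos: [668.8, 168.1, 449.5]
orientation: [0.548, -0.269, 0.792, -0.002]
ft_force: [0.6, -0.5, -0.3]
opening: 0.375
```

```bash
python3 - <<'E'
from kg import *
kg(98,6)
a=CAM["top"]["pixels"];b=CAM["scene"]["pixels"]
cv2.imwrite("pics/top16.png",a)
cv2.imwrite("pics/c16.png",np.hstack([cv2.resize(x,(395,395),interpolation=2) for x in (a[195:315,335:455],b[130:270,90:230])]))
cv2.imwrite("pics/k16.png",cv2.resize(a[200:260,325:390],None,fx=9,fy=9,interpolation=2))
E
```

```text
t 20.8 tcp [668.8 168.1 449.5] grasp [626.1  96.5 304.5] F [ 0.6 -0.5 -0.3] open 34.9 q [-0.07  0.66 -0.56  1.5   0.53  1.59 -0.36]
[[-0.255, -0.425, 0.869], [-0.429, 0.855, 0.292], [-0.867, -0.298, -0.4]]
rotvec to goal [0.0264 0.0021 0.0004]
tcp delta (current tool axes) [ 287.7 -111.4  -20.3]  (goal axes) [ 287.7 -112.   -16.8]
jaw-implied knob deg 96.48565027303601
```

View pics/c16.png

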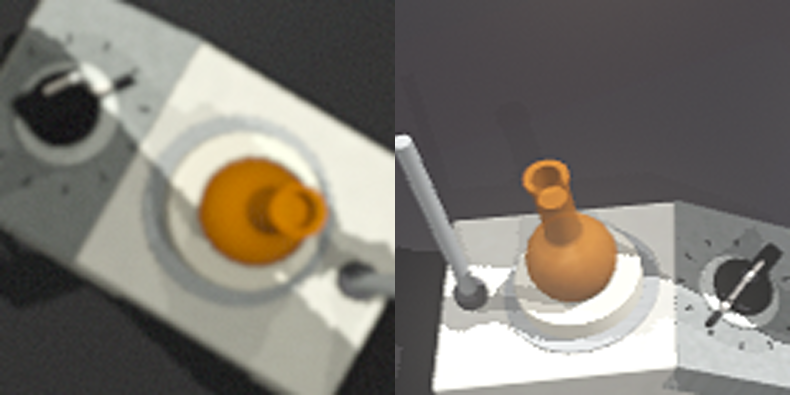

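View pics/k16.png

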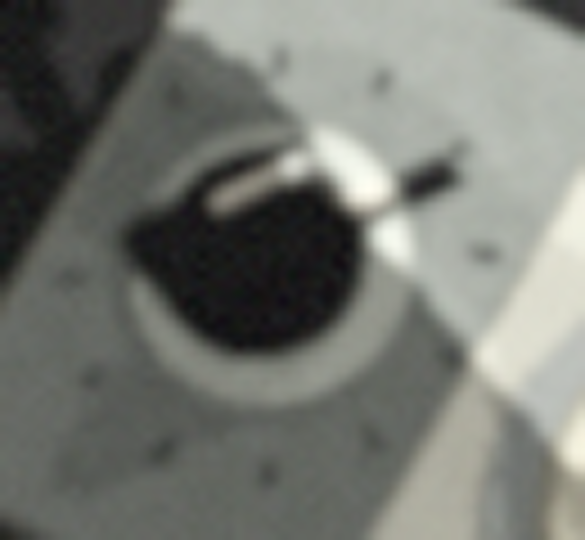

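```bash
cat > kn2.py <<'E'
import kn
from kn import *
print("----")
for cam,a,b in [("top",kt(213,208),kt(310,160)),("scene",ks(353,182),ks(245,305))]:
    A,B=onp(cam,a,43),onp(cam,b,43); d=B-A; print(cam,A-c,B-c,"dir",(150-np.degrees(np.arctan2(d[1],d[0])))%360)
for th in (94,96,98,100,102):
    a=np.radians(150-th); v=c+32*np.array([np.cos(a),np.sin(a)])
    P=W(q,p0+up*v[0]+left*v[1]+n*8)[0]; v2=c+42*np.array([np.cos(a),np.sin(a)]); P2=W(q,p0+up*v2[0]+left*v2[1]+n*8)[0]
    for cam,o,s in (("top",np.array([325,200]),9),("scene",np.array([185,205]),10)): print(th,cam,((proj(cam,np.array([P,P2]))+.4-o)*s).round(0).tolist())
E
python3 kn2.py
```

```text
top [ 1.10041032 -0.97264458] [-10.94026776  18.82436073] dir 28.691738416338183
scene [-0.24857513  1.74588851] [-10.11778917  19.44688372] dir 30.85808817827963
top 4 34.59919922347348 95.49725742272409
top 8 35.1026116221439 98.37603707328788
top 4 39.859612696882536 97.35212185848223
top 8 40.3914759882389 99.82475389486778
top 4 45.65878963458535 97.8131820084837
top 8 46.17591935995014 99.96926606193995
scene 4 33.04099427037496 96.89132053319928
scene 8 36.52890839996576 96.42040688491518
scene 4 39.34600964044959 96.34746233873045
scene 8 42.801358498297944 95.9922033205406
scene 4 46.91196471095779 95.82425650284128
scene 8 50.32748904007881 95.5603106241928
----
top [ 1.10041032 -0.97264458] [14.65134537 17.49094126] dir 96.27597274280862
scene [0.67211985 1.98915793] [26.25250987 39.01455676] dir 94.64011516522166
94 top [[391.0, 182.0], [432.0, 160.0]]
94 scene [[210.0, 354.0], [186.0, 382.0]]
96 top [[393.0, 187.0], [434.0, 166.0]]
96 scene [[205.0, 351.0], [180.0, 378.0]]
98 top [[395.0, 191.0], [437.0, 172.0]]
98 scene [[201.0, 347.0], [175.0, 373.0]]
100 top [[396.0, 196.0], [439.0, 178.0]]
100 scene [[197.0, 343.0], [169.0, 368.0]]
102 top [[398.0, 200.0], [441.0, 184.0]]
102 scene [[193.0, 340.0], [164.0, 363.0]]
```

```bash
python3 - <<'E'
from plant import r
print(r.close_job())
E
```

```text
the job is handed in; nothing more can be done
None
```

The flask is seated in the mantle's ring and the heat knob is turned to the set-mark. I handed the job in at about 21 s of the 72 s allowed, and the hand-in reports no verdict.

- **Flask:** I gripped it by the neck and lowered it until it touched the ring, pressing up to about 14 N. I eased that to about 5 N before releasing. With the gripper away, the two views put the rim at (514, -241), within 1 mm of the measured seat centre, so the flask is upright and centred. The measured rim height was 212 mm against an expected 216 mm, which I put down to measurement error. A later picture showed no change.
- **Knob:** I turned it clockwise by the bar from about 30° to about 96.5° on its scale. After release the pictures showed its nose in line with the mark. My readings of the mark ranged from 95.5° to 100°, averaging about 97.5°. The likely error is therefore 1–2°, against a tolerance of about 6.6°, and the top and scene views differ by 1–3°.
- **Bystanders:** In the top view the conical flask, bottle, jar and cork ring stayed where they were, and the set-mark looked unmoved. I judged this by eye and did not re-measure their positions. The arm was clear of everything at hand-in.

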